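# Clip a price display onto the tea stall's rail

## Robot

A 7-joint arm with a two-finger parallel gripper is mounted at the origin on the work surface. World frame = base frame: x ahead of the robot, y to its left, z up, the work surface at z = 0. Lengths are in m, angles in rad, forces in N, time in s.
With the tool pointing down it reaches from about 0.4 to 0.9 m from the base axis. Payload 5.6 kg.
Tool frame: the origin (TCP) lies between the finger pads; the fingertips stand 14 mm ahead of it and the grasp point (between the pads) lies 5 mm behind it; z points along the fingers, y is the direction in which the jaws open and shut (so a half turn about z gives the same grasp; the last joint's range is limited). The gripper opens to 92 mm and grips with 3 to 60 N. Pads are 20 mm wide; open, the fingers measure 128 mm over their backs; the gripper's body (75 mm by 189 mm) begins 69 mm behind the grasp point.
Start: joints at [-0.043, 0.468, -0.012, 1.603, 0.006, 1.071, -0.056], TCP at [0.65, -0, 0.229] pointing down, gripper open.
Joint ranges: [-2.53, 2.53], [-0.31, 2.02], [-1.57, 1.55], [0.28, 2.44], [-1.29, 4.43], [0.15, 1.84], [-2.92, 2.92]. Speed limits (rad/s): [2.57, 2.57, 3.14, 3.14, 3.14, 3.14, 3.14].

## Interface

Orientations are given as [roll, pitch, yaw] about the fixed x, y, z axes, in that order (R = Rz(yaw) Ry(pitch) Rx(roll)).
In Python, from workcell import ctrl gives the robot as it stands. Calls block until the motion is done:
- ctrl.move_ptp(position, orientation): joint-space move of the TCP to a pose.
- ctrl.move_straight(position, attitude=None, speed=0.15, force_limit=None): straight line of the TCP; attitude=None keeps the orientation; speed is the mean speed in m/s. With force_limit (N) it stops when the force on the tool has changed by that much, and returns True; else False.
- ctrl.set_joints(angles): joint-space move.
- ctrl.open() and ctrl.grab(squeeze=None): open the fingers fully, or close them until they stop; squeeze is the grip in N (None keeps the last).
- ctrl.sleep(seconds).
- ctrl.solve_ik(position, orientation): joint angles nearest the present ones, or None.
- ctrl.get_obs(): the state.
- ctrl.get_image(name): name is "scene" or "side" or "wrist"; returns (picture, depth): 420x560x3 uint8, blue, green, red; 420x560 float32, m along the optical axis (not along the pixel's ray), 0 where there is no reading.
- ctrl.calibration(name): a dict with "mtx" (3x3 intrinsics, pixels), "R" (3x3) and "t" (3): a world point X has camera coordinates R X + t. Camera axes: x right, y down, z forward; pixel columns grow to the right and rows downward; lengths in m; the calibration is good to about 2 mm. A picture is of the moment at which its call begins: read the wrist's pose just before it. calibration takes no time and is no camera call; for the wrist camera it gives the pose at the moment of the call.
A pose or a line that the arm cannot do raises ctrl.PlanningError and nothing moves.
- ctrl.finish_job(): hands the job in, once; it reports no verdict.
The state is a dict: "clock": time; "q": joint angles; "qd": joint speeds; "tau": joint torques, N m; "tcp_pos": TCP position; "tool_rot": TCP orientation; "contact_force": force on the tool from outside, world axes, zero at the start; "moment": the same for the moment, N m; "gripper_width": finger opening in m.
Only numpy, scipy, OpenCV 4.12 (cv2) and the standard library are available. Lean on these libraries where they do the work, as an engineer would, in place of code of your own. Each camera call takes 0.05 s, during which the arm holds its last target.

## Task

Take the loose price display out of the wooden bin and fit it on the sloping rail at the yellow mark, screen outwards: hook its blue lip over the rail's upper edge, then rock its lower end down until the sprung orange foot clicks under the rail's lower edge and it sits flush like its neighbour. Centre it on the mark, let go, and leave the tins, jar, bowl, scoop and box where they stand.

Things in the scene. Friction and masses are not known exactly. Their poses are not given: they have to be found in the camera images.
- display: Loose white price display, about 0.22 kg: block 110 (own x) x 56 (y) x 40 mm (z 0 to 40); blank dark screen on +z face with a blue stripe at its +x (lip) end. Origin: centre of the back face. Starts screen up in the bin, lip end roughly toward the robot, back face 24.5 mm above the table (it lies on hook and skids). Grip it across its 56 mm width.
- lip_edge (a point): Free edge of the display's rigid blue hook, at display (24, 0, -8) mm. The hook, on the back, is 44 wide (y): leg x 30.5 to 38, z 0 to -16.5; lip x 24 to 38, z -8 to -16.5, pointing to -x. The slot between lip and back face is thus 8 mm, 6.5 deep. It takes the rail's upper edge with the foot end lifted some 10 to 25 degrees.
- foot_end (a point): Middle of the screen face's edge at the display's foot end, at display (-55, 0, 40) mm; a place to push. On the back below it are two skids (x -52 to -42, |y| 18 to 26, z 0 to -16.5) with the orange foot between; its tab sticks out 11 mm past this end.
- foot (a joint): Sprung orange foot's slide along the display, m: 0 = out (at rest, and again once clicked), up to 0.007 pushed back to -x. Spring 2 N at 0, 4 N at 0.004. At 0 its nose, 30 wide, ends at display x -26.5, z -7 mm and reaches 3.5 mm under the rail's lower edge; its lead-in slopes 30 degrees off display z, down to z -15.7. About 10 N of push at the foot end clicks it.
- rail: Fixed aluminium rail on a wooden stand, sloping 35 degrees, its face turned up and away from the robot. Origin: centre of its front face, 95 mm above the table; x up the slope (roughly toward the robot), y along the rail, z out of the face. Strip 60 (x) x 300 (y) x 4 mm (z 0 to -4) on a 22 mm wide spine: both edges overhang by 19 mm, with 22 mm free behind to a board (z -26, x -90 to 75).
- rail_edge (a point): Middle of the rail's upper front edge, rail (30, 0, 0) mm. A display clicked home has its axes parallel to the rail's and its back on the rail's face: display origin at rail x about 0 (-0.5 hanging on its hook), z 0.
- neighbour (a point): Screen centre of a like display, fixed on the same rail, at rail (0, -115, 40) mm; it covers rail y -143 to -87.
- mark: Yellow mark 14 mm wide: strips on the stand's board below and above the rail. Origin on the line through the rail's origin along the rail's y, 0 to 70 mm from it to +y; the display's middle belongs there. Axes level, its y is the rail's y.
- bin: Fixed open wooden bin 190 (x) x 240 (y) x 55 high, walls and floor 8 thick; origin under its centre. Holds the display and the small green tin.
- small_tin: Green tin in the bin beside the display, 44 across, 55 high; origin at its base. Leave alone.
- jar: Amber jar, 72 across, 110 high; origin at its base. Leave alone.
- red_tin: Red tin, 76 across, 120 high; origin at its base. Leave alone.
- tea_box: Cardboard tea box 70 x 110 x 80 high; origin at its base. Leave alone.
- bowl: Steel bowl, 130 across, 45 high; origin at its base. Leave alone.
- scoop: Scoop with wooden handle, some 200 long, lying on the table; origin under it. Leave alone.
- blue_tin: Blue tin, 68 across, 100 high; origin at its base. Leave alone.
There are look-alikes about, which are no part of the job. What is shaped like the display but green is not meant.

How it is judged:
By the outcome, as a careful person would: the job done as asked, in the order asked, and still so for the second after the job is handed in, with the robot touching nothing.
It also fails if it takes over 42 s, if anything falls off the work surface, if the arm or the gripper's body presses on something with over 40 N, if the wrist force passes 120 N, or if a joint passes its speed limit or range.

## Working session

There is one attempt and no reset: what is moved stays moved. The work goes in short steps, each a Python script; the robot and the scene stay as the last script left them, time stands still between calls to the robot, and variables do not carry over. Pictures are saved under pics/ and viewed, and the job is handed in when it is done.

```bash
mkdir -p pics; ls; cat > h.py <<'E'
import numpy as np, cv2
from workcell import ctrl
from scipy.spatial.transform import Rotation as Rn
def shot(n,f):
    c=ctrl.calibration(n); im,d=ctrl.get_image(n); cv2.imwrite('pics/%s.png'%f,im); np.savez('pics/%s.npz'%f,im=im,d=d,**{k:np.array(c[k]) for k in('mtx','R','t')}); return im,d,c
def load(f):
    z=np.load('pics/%s.npz'%f); return z['im'],z['d'],z
def pts(d,c,uv):
    uv=np.atleast_2d(uv); K=np.array(c['mtx']); z=d[uv[:,1].astype(int),uv[:,0].astype(int)]
    P=np.c_[(uv[:,0]-K[0,2])/K[0,0]*z,(uv[:,1]-K[1,2])/K[1,1]*z,z]
    return (P-np.array(c['t']))@np.array(c['R'])
def ray(c,uv,h):
    K=np.array(c['mtx']);R=np.array(c['R']);o=-R.T@np.array(c['t'])
    uv=np.atleast_2d(uv).astype(float)
    D=np.c_[(uv[:,0]-K[0,2])/K[0,0],(uv[:,1]-K[1,2])/K[1,1],np.ones(len(uv))]@R
    return o+D*((h-o[2])/D[:,2])[:,None]
def proj(c,X):
    p=np.array(c['mtx'])@(np.array(c['R'])@np.array(X)+np.array(c['t'])); return p[:2]/p[2]
E
python3 - <<'E'
from h import *
for n in('scene','side','wrist'): shot(n,n+'0')
print(ctrl.get_obs())
E
```

```text
pics
{'clock': 0.15, 'q': array([-0.04298361,  0.46819548, -0.01161704,  1.60334682,  0.00598875,
        1.07141186, -0.05632296]), 'qd': array([-0.00253836, -0.00242214, -0.00069091, -0.00407295, -0.00158496,
        0.00086694,  0.00081443]), 'tau': array([ 5.41294467e-04, -5.20952761e+01, -1.22385321e-02, -2.43975341e+01,
       -5.66028839e-02,  1.53196411e-02,  8.68381130e-05]), 'tcp_pos': array([ 6.49597672e-01, -5.99094337e-05,  2.27872820e-01]), 'tool_rot': array([-3.14026858e+00,  8.58392900e-05,  1.57069889e+00]), 'contact_force': array([-0.10752033, -0.50389073,  0.18920961]), 'moment': array([-0.04805743,  0.023478  , -0.01710237]), 'gripper_width': 0.09167074606307031}
```

View pics/scene0.png

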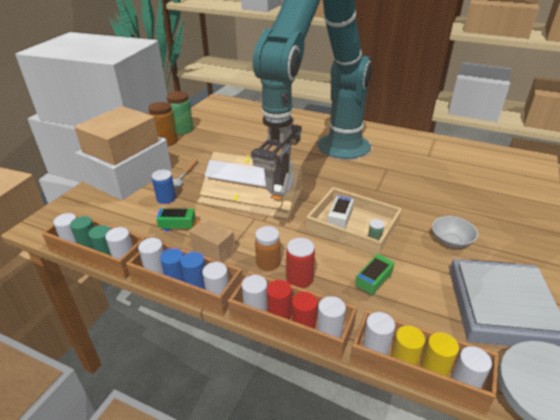

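View pics/side0.png

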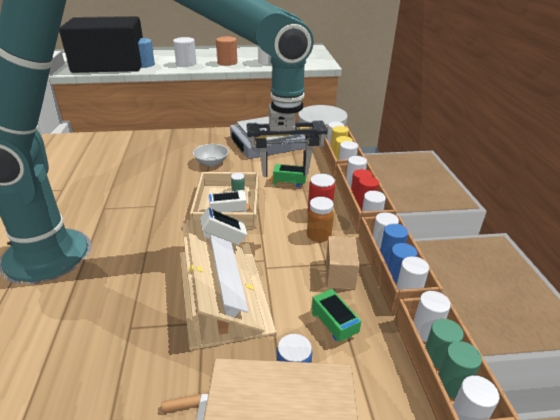

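View pics/wrist0.png

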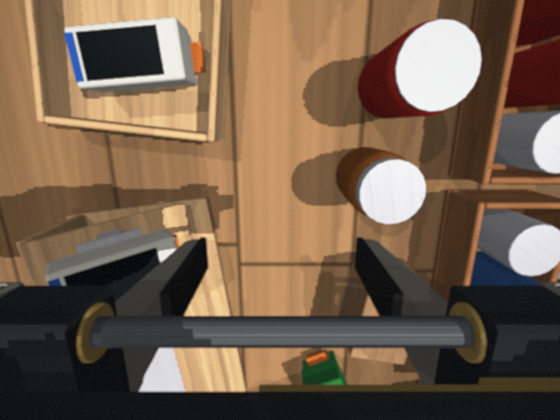

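The scene camera shows the bin with the display at about (340,210) and the rail at about (240,180). The wrist camera shows the display clearly at (125,55), with blue on the left and the orange foot at (198,57). I'll raise the wrist over the rail to get a combined view.

```bash
python3 - <<'E'
from h import *
o=ctrl.get_obs()
im,d,c=load('wrist0'); R=c['R'];print('cam',-R.T@c['t'], R)
print(pts(d,c,[[72,55],[198,57],[125,55],[390,190],[437,65]]))
im,d,c=load('side0')
print(pts(d,c,[[197,268],[250,286],[230,270],[185,250],[225,250],[228,300],[228,225]]))
for f,b in(('side0',(160,160,280,350)),('scene0',(180,130,420,260))):
    im=load(f)[0]; x0,y0,x1,y1=b; cv2.imwrite('pics/z_%s.png'%f,cv2.resize(im[y0:y1,x0:x1],None,fx=3.3,fy=3.1 if f[1]=='i' else 3.3,interpolation=cv2.INTER_CUBIC))
for p in([0.5,0.1,0.40],[0.52,0.0,0.45],[.5,.05,.42]):
  print(p,ctrl.solve_ik(p,[np.pi,0,np.pi/2]))
E
```

```text
cam [0.65029849 0.07524948 0.38347543] [[ 0.99999796 -0.00167255 -0.00113103]
 [-0.00130578 -0.96298751  0.26954285]
 [-0.00153999 -0.26954083 -0.96298773]]
[[0.44596018 0.14168947 0.06441861]
 [0.55810428 0.14822892 0.0220909 ]
 [0.49833601 0.1413336  0.06565529]
 [0.75207853 0.01666226 0.11097718]
 [0.7769442  0.12224851 0.11964429]]
[[ 0.42723261 -0.22348264  0.1136515 ]
 [ 0.5444996  -0.2068169   0.03134721]
 [ 0.49971702 -0.21373492  0.09269032]
 [ 0.3952875  -0.14779612  0.10538509]
 [ 0.48926665 -0.14145808  0.09289902]
 [ 0.4938759  -0.31918502  0.10549979]
 [ 0.49934889 -0.09070848  0.13002531]]
[0.5, 0.1, 0.4] [-0.2034494   0.0975461  -0.06487067  1.70457504  0.00648592  1.33968008
 -0.26949826]
[0.52, 0.0, 0.45] [-0.0486603   0.09719812 -0.01726983  1.59724116  0.00168876  1.44716795
 -0.06605688]
[0.5, 0.05, 0.42] [-0.12548528  0.07427222 -0.04364252  1.68669897  0.00329682  1.38069293
 -0.1696306 ]
```

View pics/z_side0.png

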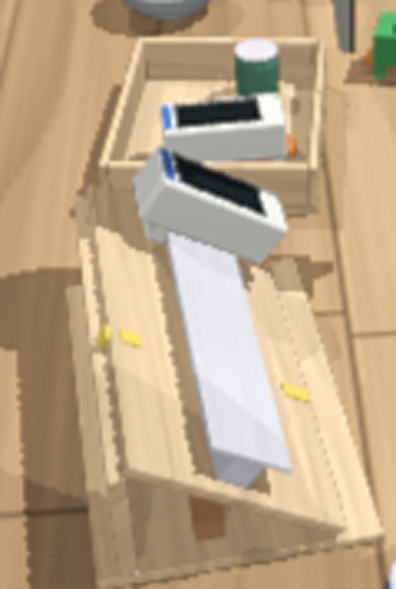

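View pics/z_scene0.png

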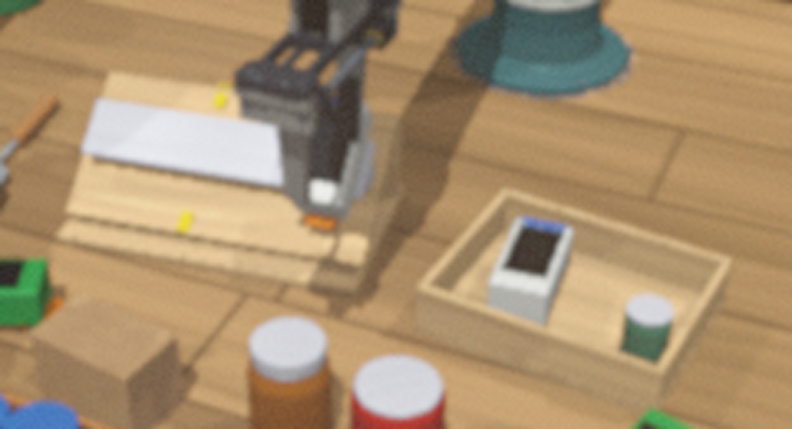

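```bash
python3 - <<'E'
from h import *
ctrl.move_ptp([0.49,-0.20,0.32],[np.pi,0,np.pi/2])
shot('wrist','w1'); shot('scene','scene1'); o=ctrl.get_obs(); print(o['clock'],o['tcp_pos'])
E
```

```text
1.3083 [ 0.49086771 -0.19842362  0.31917823]
```

View pics/w1.png

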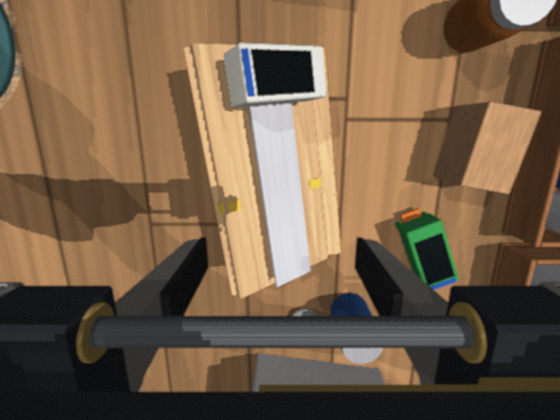

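The wrist view shows the rail running from (270,110) to (290,280), the neighbour at (285,75) and the yellow strips at (230,206) and (316,183). Next I'll fit the rail, mark and display poses.

```bash
cat > fit.py <<'E'
from h import *
def cloud(f,mask):
    im,d,c=load(f); v,u=np.nonzero(mask&(d>0)); return pts(d,c,np.c_[u,v]),u,v
def hsv(f): return cv2.cvtColor(load(f)[0],cv2.COLOR_BGR2HSV)
def plane(P):
    m=np.median(P,0); 
    for _ in range(6):
        A=P-m; n=np.linalg.svd(A[::max(1,len(A)//3000)],full_matrices=False)[2][2]; r=abs(A@n); k=r<max(0.0015,1.5*np.median(r)); P=P[k]; m=P.mean(0)
    return m,n*np.sign(n[2]),r.std()
if __name__=='__main__':
    H=hsv('w1'); box=np.zeros(H.shape[:2],bool); box[112:262,245:315]=1
    mk=(box&(H[...,1]<60)&(H[...,2]>110)).astype(np.uint8)
    n,l,s,_=cv2.connectedComponentsWithStats(mk); i=1+np.argmax(s[1:,4]); full=l==i
    print('comp',s[i])
    mk=cv2.erode((full).astype(np.uint8),np.ones((5,5)))>0
    P,u,v=cloud('w1',mk); m,nz,r=plane(P); print('rail plane',m,nz,np.degrees(np.arccos(nz[2])),'rms',r)
    # edges by rows -> ray with plane
    _,d,c=load('w1'); K=c['mtx'];R=c['R'];o=-R.T@c['t']
    def onpl(u,v,m,nz):
        D=np.c_[(u-K[0,2])/K[0,0],(v-K[1,2])/K[1,1],np.ones(len(u))]@R
        return o+D*(((m-o)@nz)/(D@nz))[:,None]
    L=[];Rr=[]
    for vv in range(120,255,3):
        w=np.nonzero(full[vv])[0]; L.append((w[0]-.5,vv)); Rr.append((w[-1]+.5,vv))
    L=np.array(L,float);Rr=np.array(Rr,float)
    lines=[]
    for E in(L,Rr):
        vx=cv2.fitLine(E.astype(np.float32),cv2.DIST_HUBER,0,.01,.01).ravel(); 
        t=np.array([-60,60]); Q=onpl(vx[2]+t*vx[0],vx[3]+t*vx[1],m,nz); lines.append(Q)
        dr=(Q[1]-Q[0]);dr/=np.linalg.norm(dr); print('edge',Q.mean(0),dr, np.degrees(np.arctan2(dr[0],-dr[1])))
    ydir=sum((q[1]-q[0])/np.linalg.norm(q[1]-q[0]) for q in lines); ydir/=np.linalg.norm(ydir)
    xdir=np.cross(ydir,nz); print('x',xdir,'y',ydir,'width',(lines[0].mean(0)-lines[1].mean(0))@xdir)
    # yellow
    Y=(H[...,0]>22)&(H[...,0]<34)&(H[...,1]>170)&(H[...,2]>120)
    n,l,s,ce=cv2.connectedComponentsWithStats(Y.astype(np.uint8))
    for i in range(1,n):
        if s[i,4]>15:
            P,_,_=cloud('w1',l==i); print('yellow',s[i],ce[i],np.median(P,0),'rail y',(P.mean(0)-m)@ydir, np.ptp(P,axis=0))
    # neighbour screen & plane
    b=np.zeros_like(box); b[48:98,245:325]=1
    S=b&(H[...,2]<60); P,_,_=cloud('w1',S); mm,nn,r=plane(P); print('neigh screen',mm,nn,r,'y',(P.mean(0)-m)@ydir)
    b[40:,:]&=True
    W=b&(H[...,1]<60)&(H[...,2]>150)
    P,_,_=cloud('w1',W); print('nb y range',np.percentile((P-m)@ydir,[2,98]),'x',np.percentile((P-m)@xdir,[2,98]),'z',np.percentile((P-m)@nz,[2,50,98]))
    # rail +y end
    # display in wrist0
    H=hsv('wrist0'); b=np.zeros_like(box); b[10:100,60:215]=1
    D=b&((H[...,2]<70)|(H[...,1]<50)|((H[...,0]>100)&(H[...,0]<130)&(H[...,1]>80)))
    P,u,v=cloud('wrist0',D); k=P[:,2]>0.060; P=P[k]; mm,nn,r=plane(P); print('disp plane',mm,nn,r,len(P))
    hull=cv2.minAreaRect((P[:,:2]*1000).astype(np.float32)); print('rect',hull)
    for nm,M in(('blue',b&(H[...,0]>100)&(H[...,0]<130)&(H[...,1]>100)),('orange',b&(H[...,0]<12)&(H[...,1]>180)),('dark',b&(H[...,2]<50))):
        P,u,v=cloud('wrist0',M); print(nm,len(P),np.median(P,0)); 
        if len(P)>50: print(cv2.minAreaRect((P[:,:2]*1000).astype(np.float32)))
E
python3 fit.py
```

```text
comp [ 249  112   61  150 6139]
rail plane [ 0.4909765  -0.20025794  0.09535857] [0.57072684 0.07301614 0.81788723] 35.1261472793313 rms 0.0003441322543271308
edge [ 0.46554567 -0.19989897  0.11307231] [ 1.27539289e-01 -9.91833416e-01 -4.52687812e-04] 7.327421053425398
edge [ 0.51916639 -0.20848977  0.07642237] [ 1.26967021e-01 -9.91906938e-01 -4.67914289e-05] 7.294362971845043
x [-0.81121976 -0.10422127  0.57537851] y [ 1.27253163e-01 -9.91870239e-01 -2.49739636e-04] width 0.06369042878117706
yellow [229 201  10  10  59] [233.40677966 205.55932203] [ 0.43076845 -0.22216797  0.10919054] rail y 0.013897112310306114 [0.01028703 0.01086551 0.00793739]
yellow [218 204   5   9  26] [220.11538462 207.88461538] [ 0.41530622 -0.22272862  0.11762734] rail y 0.01262967859968319 [0.00491592 0.01086748 0.00442501]
neigh screen [ 0.4935272  -0.06792751  0.13159188] [0.56914234 0.07312178 0.8189812 ] 0.0003551704575606012 y -0.13091191115854028
nb y range [-0.15489493 -0.10381878] x [-0.0555045   0.05277113] z [0.0375917  0.04003605 0.04141644]
disp plane [0.49803723 0.14357427 0.06459962] [ 0.0054907  -0.0037056   0.99997806] 0.0003914302932015538 7017
rect ((497.341064453125, 143.13543701171875), (110.33678436279297, 55.84958267211914), 4.460941791534424)
blue 352 [0.44766455 0.14029217 0.06488702]
((474.42718505859375, 143.2551727294922), (65.82814025878906, 42.58226776123047), 7.587187767028809)
orange 66 [0.55847493 0.14326179 0.022223  ]
((557.4181518554688, 147.75643920898438), (10.608404159545898, 28.146976470947266), 4.406432628631592)
dark 3570 [0.49363955 0.14403555 0.06491425]
((493.4902648925781, 143.47561645507812), (75.78138732910156, 41.827903747558594), 4.540832996368408)
```

```bash
python3 - <<'E'
from h import *
from fit import hsv,cloud
xd=np.array([-0.81121976,-0.10422127,0.57537851]); yd=np.array([.127253163,-.991870239,0]); m=np.array([0.4909765,-0.20025794,0.09535857])-.0009*xd
nz=np.cross(xd,yd)
for f,(x0,y0,x1,y1) in(('w1',(205,170,335,225)),('side0',(180,250,270,300)),('scene1',(200,130,320,215)),('scene0',(200,130,300,215))):
    im,d,c=load(f);H=hsv(f); b=np.zeros(H.shape[:2],bool); b[y0:y1,x0:x1]=1
    Y=b&(H[...,0]>=20)&(H[...,0]<38)&(H[...,1]>150)&(H[...,2]>90)
    n,l,s,ce=cv2.connectedComponentsWithStats(Y.astype(np.uint8))
    for i in range(1,n):
        if s[i,4]>8:
            P,_,_=cloud(f,l==i); Q=P-m; print(f,s[i],'rail',np.round(np.median(Q@np.c_[xd,yd,nz],0)*1000,1), 'y mid', np.round((Q@yd).max()*500+(Q@yd).min()*500,1),np.round(np.ptp(Q@yd)*1000,1))
    cv2.imwrite('pics/zz_%s.png'%f,cv2.resize(im[y0:y1,x0:x1],None,fx=6,fy=6,interpolation=cv2.INTER_NEAREST))
# neighbour screen in side0
for f,(x0,y0,x1,y1) in(('side0',(205,205,250,245)),):
    im,d,c=load(f);H=hsv(f); b=np.zeros(H.shape[:2],bool); b[y0:y1,x0:x1]=1
    P,_,_=cloud(f,b&(H[...,2]<60)); print(f,'nb',np.round(np.median((P-m)@np.c_[xd,yd,nz],0)*1000,1))
E
```

```text
w1 [310 178  11  11  86] rail [-77.6  13.8 -24.2] y mid 13.8 13.2
w1 [228 200  13  12 108] rail [ 59.4  13.8 -24.7] y mid 13.8 13.3
w1 [218 203   6  12  54] rail [ 77.1  13.2 -26.7] y mid 14.1 13.8
scene1 [234 195   4   5  15] rail [-76.3  13.7 -22.6] y mid 13.3 9.2
scene0 [234 195   4   5  15] rail [-76.7  13.5 -23.1] y mid 14.1 9.6
side0 nb [   6.6 -130.2   42.3]
```

View pics/zz_w1.png

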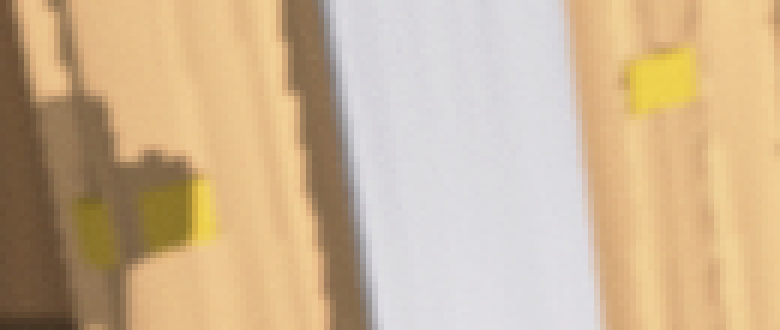

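```bash
cat > geo.py <<'E'
from h import *
xd=np.array([-0.81121976,-0.10422127,0.57537851]); yd=np.array([.127253163,-.991870239,0])
# exact: yaw 7.31deg, slope 35.0
a=np.radians(7.31); s=np.radians(35.05)
XD=np.array([-np.cos(a)*np.cos(s),-np.sin(a)*np.cos(s),np.sin(s)]); YD=np.array([np.sin(a),-np.cos(a),0]); ND=np.cross(XD,YD)
RR=np.c_[XD,YD,ND]
O=np.array([0.4909765,-0.20025794,0.09535857])-.0009*xd
T=O+0.0138*YD           # target point on mark
b=np.radians(4.46)
RB=np.c_[[-np.cos(b),-np.sin(b),0],[np.sin(b),-np.cos(b),0],[0,0,1.]]
PB=np.array([.4973,.1431,.0246])
FL=np.diag([-1.,1,-1]); FL2=np.diag([1.,-1,-1])
def rpy(R): return Rn.from_matrix(R).as_euler('xyz')
def disp_pose(theta,xs,zs,yoff=0.,px=30.,pz=0.):
    """display rotation lifted theta (deg) about display point (px,pz)mm ; that point at rail (xs,zs) mm"""
    t=np.radians(theta)
    # foot end (-x) lifted: x axis = cos*X - sin*Z
    L=np.array([[np.cos(t),0,np.sin(t)],[0,1,0],[-np.sin(t),0,np.cos(t)]])
    Rd=RR@L
    return T+RR@np.array([xs/1e3,yoff/1e3,zs/1e3])-Rd@np.array([px/1e3,0,pz/1e3]),Rd
def tool(p,Rd,g,F): return p+Rd@np.asarray(g), rpy(Rd@F)
E
python3 - <<'E'
from geo import *
from fit import hsv,cloud
print(np.round(ND,3),T)
g=[-.012,0,.021]
for n,F in(('A',FL),('B',FL2)):
    for lab,(p,R) in dict(bin=(PB,RB),up=(PB+[0,0,.12],RB),pre=disp_pose(18,45,40),hook=disp_pose(18,30,0),home=disp_pose(0,29.5,0)).items():
        P,o=tool(p,R,g,F); print(n,lab,np.round(P,3),np.round(o,2),ctrl.solve_ik(P,o))
# bin surroundings
im,d,c=load('scene1'); 
v,u=np.mgrid[180:260,290:420]; P=pts(d,c,np.c_[u.ravel(),v.ravel()])
k=(abs(P[:,0]-.5)<.12)&(P[:,2]>.045); Q=P[k]; print(Q.min(0),Q.max(0))
H=hsv('scene1')[180:260,290:420].reshape(-1,3)
G=P[(H[:,0]>60)&(H[:,0]<95)&(H[:,1]>80)]; print('green',len(G),np.percentile(G,[2,50,98],axis=0))
im,d,c=load('wrist0'); print(pts(d,c,[[130,128],[130,122],[40,60],[38,5],[218,60],[45,119],[130,110]]))
E
```

```text
[0.57  0.073 0.819] [ 0.49346248 -0.21385198  0.09484073]
A bin [0.509 0.144 0.046] [3.14 0.   0.08] [-0.36250176  0.53400308  0.0292859   2.01839942 -0.02680964  0.58954413
 -1.80796025]
A up [0.509 0.144 0.166] [3.14 0.   0.08] [-0.31027229  0.34555913 -0.03449246  1.95330647  0.01564575  0.84297743
 -1.84609059]
A pre [ 0.526 -0.21   0.161] [3.14 0.3  0.13] [ 0.09928846  0.55286097  0.21995673  1.68504786  0.00849097  1.18620319
 -1.14445147]
A hook [ 0.515 -0.211  0.12 ] [3.14 0.3  0.13] [ 0.10684713  0.59060369  0.2163815   1.73349333  0.00345043  1.10000633
 -1.1413553 ]
A home [ 0.516 -0.211  0.105] [3.14 0.61 0.13] [ 0.07319544  0.78533701  0.2204717   1.52810682  0.07320594  1.41042516
 -1.20010734]
B bin [0.509 0.144 0.046] [-3.14  0.   -3.06] [-0.08214223  0.56348204 -0.31946691  1.9994711   0.29197353  0.62215018
  1.0542497 ]
B up [0.509 0.144 0.166] [-3.14  0.   -3.06] [-0.04991145  0.37414198 -0.35071225  1.9361543   0.16658899  0.85907274
  1.16112956]
B pre [ 0.526 -0.21   0.161] [-3.14 -0.3  -3.01] [ 0.35129039  0.55661504 -0.12802106  1.66599075  0.18305713  1.20937586
  1.84171769]
B hook [ 0.515 -0.211  0.12 ] [-3.14 -0.3  -3.01] [ 0.35221757  0.59278489 -0.11944972  1.71511516  0.19223457  1.12429038
  1.83377036]
B home [ 0.516 -0.211  0.105] [-3.14 -0.61 -3.01] [ 0.29109654  0.78452887 -0.11261984  1.50987073  0.26009077  1.44918992
  1.77406241]
[ 0.38381698 -0.04854727  0.04503225] [0.60394464 0.31603515 0.09984637]
green 28 [[0.65882684 0.29976452 0.05565412]
 [0.66462893 0.31093366 0.05846361]
 [0.67157481 0.32553768 0.06166219]]
[[0.48834267 0.07272505 0.05482812]
 [0.46623426 0.07940782 0.00797847]
 [0.40163022 0.14046883 0.04813889]
 [0.4086334  0.19076681 0.04543674]
 [0.58540182 0.13986192 0.04948236]
 [0.40026759 0.08207345 0.05609671]
 [0.46786271 0.09330361 0.00736237]]
```

```bash
python3 - <<'E'
from geo import *
im,d,c=load('wrist0')
v,u=np.mgrid[0:170,20:240]; P=pts(d,c,np.c_[u.ravel(),v.ravel()])
k=(P[:,2]>.05)&(P[:,2]<.06)&(P[:,1]<.11)&(P[:,0]>.39)&(P[:,0]<.6)
Q=P[k]
for x in np.arange(.41,.6,.02):
    q=Q[abs(Q[:,0]-x)<.006]; 
    if len(q): print('wall x%.2f y %.4f %.4f'%(x,q[:,1].min(),q[:,1].max()))
for f,(x0,y0,x1,y1) in(('side0',(225,170,255,200)),('scene1',(355,210,395,245))):
    im,d,c=load(f); v,u=np.mgrid[y0:y1,x0:x1]; uv=np.c_[u.ravel(),v.ravel()];P=pts(d,c,uv)
    k=(P[:,2]>.055)&(P[:,2]<.072)&(abs(P[:,0]-.5)<.1)&(P[:,1]>.176); q=P[k]; print(f,len(q),np.median(q,0),q.min(0),q.max(0))
E
```

```text
wall x0.41 y 0.0759 0.0842
wall x0.43 y 0.0738 0.0821
wall x0.45 y 0.0717 0.0800
wall x0.47 y 0.0696 0.0779
wall x0.49 y 0.0674 0.0758
wall x0.51 y 0.0653 0.0737
wall x0.53 y 0.0632 0.0706
wall x0.55 y 0.0600 0.0685
wall x0.57 y 0.0588 0.1096
side0 124 [0.53398063 0.26895136 0.0621778 ] [0.49295979 0.24299115 0.0551272 ] [0.58842597 0.30624496 0.06845334]
scene1 239 [0.54161108 0.27089998 0.0589825 ] [0.46609923 0.21722183 0.0550198 ] [0.59973625 0.30825416 0.06879431]
```

```bash
python3 - <<'E'
from geo import *
g=[-.012,0,.021]
P,o=tool(PB,RB,g,FL)
P2=P+[0,.003,0]
ctrl.move_ptp(P2+[0,0,.1],o); ob=ctrl.get_obs(); e=P2+[0,0,.1]-ob['tcp_pos']; print(ob['clock'],e, ob['tool_rot']-o)
ctrl.sleep(.2); ob=ctrl.get_obs(); e=P2+[0,0,.1]-ob['tcp_pos']; print(e)
print(ctrl.move_straight(P2+e,o,speed=.12,force_limit=8)); ctrl.sleep(.2)
ob=ctrl.get_obs(); print(ob['clock'],P2-ob['tcp_pos'],ob['contact_force'])
shot('side','side2')
E
```

```text
3.2 [-0.0003469   0.00042491 -0.00013781] [-0.00020335 -0.0003593  -0.00029519]
[-0.00027872  0.00041803 -0.00021036]
False
4.5833 [-0.00023183 -0.00057999 -0.00051779] [-0.73864256  0.09766138 -0.14587586]
```

View pics/side2.png

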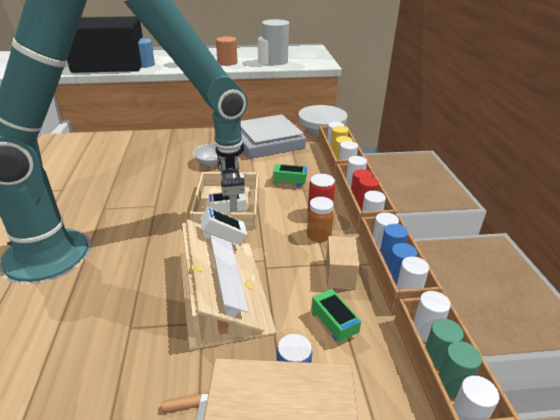

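The gripper straddles the display at (228,195). I'll grab it, record the tool-to-display transform, then lift.

```bash
python3 - <<'E'
from geo import *
import json
ctrl.grab(squeeze=40); ctrl.sleep(.1)
ob=ctrl.get_obs(); print(ob['clock'],ob['gripper_width'],ob['tcp_pos'],ob['tool_rot'],ob['contact_force'])
p=ob['tcp_pos']; g=RB.T@(p-PB); print('g',g)
g[1]=0; json.dump(list(g),open('g.json','w'))
o=ob['tool_rot']
ctrl.move_straight(p+[0,0,.16],None,speed=.2)
# pre pose, high above hook pose, neutral
pp,R=disp_pose(18,30+14,60,px=29.3,pz=-1.1); P,oo=tool(pp,R,g,FL); print(P)
ctrl.move_ptp(P,oo); ctrl.sleep(.2)
ob=ctrl.get_obs(); print(ob['clock'],P-ob['tcp_pos'],ob['tool_rot']-oo,ob['gripper_width'],ob['contact_force'])
shot('side','side3'); shot('scene','scene3')
im=load('side3')[0]; cv2.imwrite('pics/z3.png',cv2.resize(im[150:350,130:330],None,fx=3,fy=3,interpolation=cv2.INTER_CUBIC))
E
```

```text
5.3667 0.05585263683637846 [0.50908322 0.14711305 0.04539491] [ 3.14127856e+00 -3.35417617e-05  7.75057298e-02] [ 0.73344885 -2.15785492 -0.05605458]
g [-0.0120596  -0.0030846   0.02079491]
[ 0.53749997 -0.20820283  0.17803433]
7.8583 [-0.00050787 -0.0015202  -0.00029399] [-6.28269888e+00 -8.10776341e-04  2.45708138e-03] 0.0555659087489295 [ 1.08603209 -0.30254191 -1.87705135]
```

View pics/z3.png

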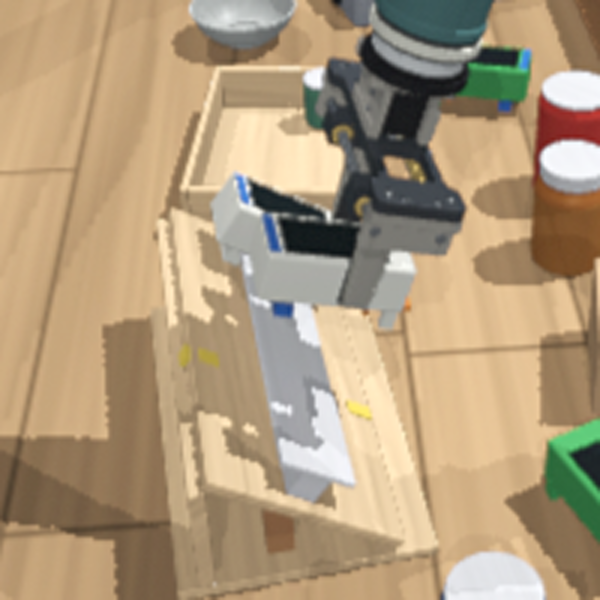

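View pics/scene3.png

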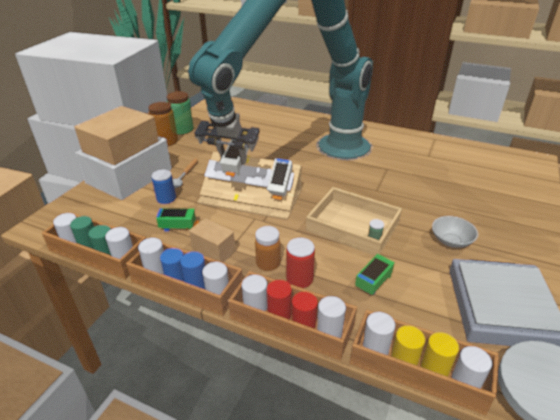

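The display is held screen-up at z3 (310,260), and the blue hook is visible below it at (283,308). I'll check its held pose against the neighbour in the same camera's depth image.

```bash
python3 - <<'E'
from geo import *
from fit import plane
import json
g=np.array(json.load(open('g.json')))
ob=ctrl.get_obs(); Rt=Rn.from_euler('xyz',ob['tool_rot']).as_matrix(); Rd=Rt@FL; p=ob['tcp_pos']-Rd@g
im,d,c=load('side3')
v,u=np.mgrid[195:265,195:280]; uv=np.c_[u.ravel(),v.ravel()]; P=pts(d,c,uv)
L=(P-p)@Rd*1000
k=(abs(L[:,2]-40)<6)&(abs(L[:,0])<54)&(abs(L[:,1])<27); A=L[k]; m,n,r=plane(A/1e3); print('held screen: mean(mm)',m*1e3,'n',n,r,len(A))
k=(abs(L[:,1]-28)<6)&(abs(L[:,0])<56)&(L[:,2]>-2)&(L[:,2]<38); A=L[k]; m,n,r=plane(A/1e3); print('side face',m*1e3,n,len(A), A[:,0].max(),A[:,2].min())
H=cv2.cvtColor(im,cv2.COLOR_BGR2HSV)[195:265,195:280].reshape(-1,3)
bl=(H[:,0]>100)&(H[:,0]<130)&(H[:,1]>110)
k=bl&(L[:,2]<3)&(L[:,2]>-25)&(abs(L[:,0]-31)<12)&(abs(L[:,1])<32); print('hook',k.sum(),L[k].min(0),L[k].max(0),np.median(L[k],0))
k=bl&(abs(L[:,2]-40)<5)&(abs(L[:,0]-45)<15)&(abs(L[:,1])<32); print('stripe',k.sum(),L[k].min(0),L[k].max(0))
LN=(P-O)@RR*1000
k=(abs(LN[:,2]-40)<6)&(abs(LN[:,0])<54)&(LN[:,1]<-105); A=LN[k]; m,n,r=plane(A/1e3); print('neigh',m*1e3,n,r)
k=(abs(LN[:,2])<5)&(abs(LN[:,0])<28)&(LN[:,1]>-80); A=LN[k]; m,n,r=plane(A/1e3); print('rail',m*1e3,n,r,len(A))
E
```

```text
held screen: mean(mm) [14.6553428   3.11893693 41.44917235] n [-0.00493444  0.02075789  0.99977235] 0.00038408881906508066 523
side face [ 6.24654075 26.54787432 20.27499843] [ 0.0112534  -0.99974575  0.01953965] 531 55.213636267450205 -1.643199547182473
hook 22 [ 26.17498349  16.06514125 -15.39467714] [38.23928701 24.29958021 -4.54811577] [33.165548   20.45939352 -9.9828872 ]
stripe 31 [ 47.44339695 -20.24874685  39.44667947] [53.77113493 19.84705015 42.89581163]
neigh [  17.00036409 -136.5992352    41.96334378] [ 0.00604369 -0.01961748  0.99978929] 0.00039022309085926324
rail [  2.26649299 -27.01054984   1.35436301] [0.00413446 0.00255145 0.9999882 ] 0.00041894503162728656 244
```

```bash
cat >> geo.py <<'E'
import json
def go(P,oo,speed=.1,fl=None,settle=.25,e=np.zeros(3)):
    r=ctrl.move_straight(P+e,oo,speed=speed,force_limit=fl); ctrl.sleep(settle)
    ob=ctrl.get_obs(); return r,P-ob['tcp_pos'],ob
def state(g,F=FL):
    ob=ctrl.get_obs(); Rd=Rn.from_euler('xyz',ob['tool_rot']).as_matrix()@F; p=ob['tcp_pos']-Rd@g
    L=RR.T@Rd; th=np.degrees(np.arctan2(L[0,2],L[0,0])); c=RR.T@(p+Rd@[.0293,0,-.0011]-T)*1e3
    print('t%.2f theta %.2f corner(rail mm) %s y0 %.2f F(rail) %s'%(ob['clock'],th,np.round(c,2),(RR.T@(p-T)*1e3)[1],np.round(RR.T@ob['contact_force'],2)),'w%.4f'%ob['gripper_width']); return ob,p,Rd
E
python3 - <<'E'
from geo import *
g=np.array(json.load(open('g.json')))
e=np.zeros(3)
def tp(th,x,z): 
    pp,R=disp_pose(th,x,z,px=29.3,pz=-1.1); return tool(pp,R,g,FL)
P,o=tp(18,44,60); e=P-ctrl.get_obs()['tcp_pos']
P,o=tp(18,44,12); r,de,ob=go(P,o,.12,6,.15,e); print(r); state(g); e=e+de
if not r:
    P,o=tp(18,44,0); r,de,ob=go(P,o,.06,5,.25,e); print(r); state(g); e=e+de
shot('side','side4')
im=load('side4')[0]; cv2.imwrite('pics/z4.png',cv2.resize(im[190:310,170:290],None,fx=5,fy=5,interpolation=cv2.INTER_CUBIC))
json.dump(list(e),open('e.json','w')); print(e)
E
```

```text
False
t8.66 theta 18.11 corner(rail mm) [43.64  0.97 12.77] y0 0.96 F(rail) [-1.28  0.85 -2.07] w0.0559
False
t9.28 theta 18.02 corner(rail mm) [ 4.437e+01 -4.000e-02 -1.040e+00] y0 -0.04 F(rail) [-1.51  0.95 -2.23] w0.0556
[-2.42447471e-04  2.96464355e-05 -1.36650585e-04]
```

View pics/z4.png

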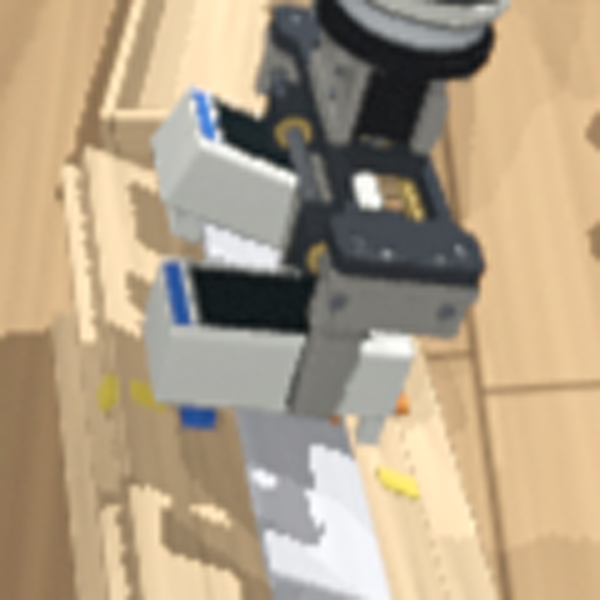

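The hook, blue at z4 (198,415), now sits above the rail's upper edge with the rail to its right. Next I'll trim z and slide it down-slope, guarded by force.

```bash
python3 - <<'E'
from geo import *
g=np.array(json.load(open('g.json'))); e=np.array(json.load(open('e.json')))
def tp(th,x,z): 
    pp,R=disp_pose(th,x,z,px=29.3,pz=-1.1); return tool(pp,R,g,FL)
P,o=tp(18,40,0); e0=P*0
r,de,ob=go(P,o,.04,5,.25,e); print(r); state(g); e=e+de
P,o=tp(18,36.5,0); r,de,ob=go(P,o,.03,5,.15,e); print(r); state(g); e=e+de
if not r:
    P,o=tp(18,27.5,0); r=ctrl.move_straight(P+e,o,speed=.02,force_limit=6); print(r); state(g); ctrl.sleep(.1); state(g)
shot('side','side5')
im=load('side5')[0]; cv2.imwrite('pics/z5.png',cv2.resize(im[190:310,170:290],None,fx=5,fy=5,interpolation=cv2.INTER_CUBIC))
json.dump(list(e),open('e.json','w')); print(e)
E
```

```text
False
t9.83 theta 18.00 corner(rail mm) [40.17 -0.06 -0.25] y0 -0.05 F(rail) [-1.58 -0.76 -2.48] w0.0555
False
t10.26 theta 17.99 corner(rail mm) [ 3.647e+01  1.000e-02 -5.000e-02] y0 0.01 F(rail) [-2.07  0.38 -1.48] w0.0556
False
t10.86 theta 17.89 corner(rail mm) [ 2.825e+01 -2.000e-02 -3.300e-01] y0 -0.01 F(rail) [ 4.51 -1.37 -1.01] w0.0558
t10.96 theta 17.91 corner(rail mm) [ 2.825e+01  2.000e-02 -3.500e-01] y0 0.03 F(rail) [ 4.41  0.12 -1.49] w0.0559
[4.53305435e-05 2.44132447e-05 3.84865852e-05]
```

View pics/z5.png

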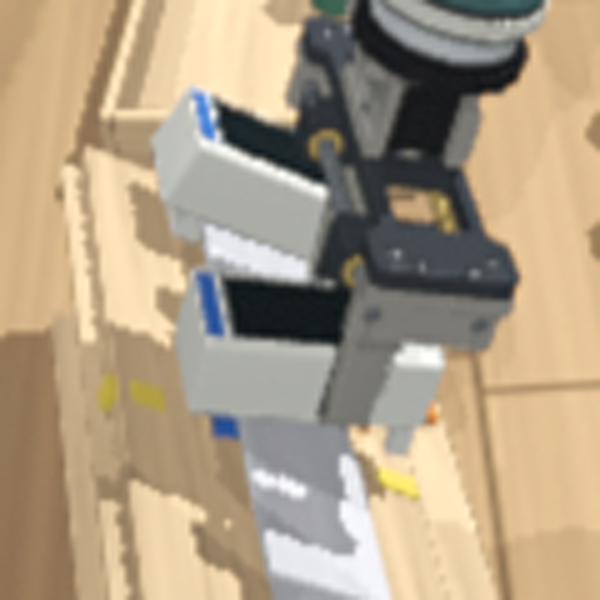

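Contact came at x≈28.3, with the force change at 6.5 N. A blocked lip would have stopped it near 35, so the hook is seated. Now I'll rock it down in stages about the edge.

```bash
python3 - <<'E'
from geo import *
g=np.array(json.load(open('g.json'))); e=np.array(json.load(open('e.json')))
def tp(th,x=28.2,dz=0): 
    pp,R=disp_pose(th,x,dz,px=30.5-4*np.sin(np.radians(th)),pz=-1.1*th/18); return tool(pp,R,g,FL)
for th in(14,10,7,5):
    P,o=tp(th); r=ctrl.move_straight(P+e,o,speed=.04,force_limit=18); print(th,r); state(g)
    if r: break
ctrl.sleep(.1); state(g)
shot('side','side6')
im=load('side6')[0]; cv2.imwrite('pics/z6.png',cv2.resize(im[190:310,170:290],None,fx=5,fy=5,interpolation=cv2.INTER_CUBIC))
E
```

```text
14 False
t11.26 theta 13.97 corner(rail mm) [27.82  0.33 -0.5 ] y0 0.31 F(rail) [ 5.01  1.34 -0.95] w0.0560
10 False
t11.51 theta 10.08 corner(rail mm) [27.37  0.66 -0.15] y0 0.66 F(rail) [4.2  2.27 0.26] w0.0556
7 False
t11.76 theta 7.12 corner(rail mm) [27.19  0.59  0.03] y0 0.59 F(rail) [4.3  1.9  2.92] w0.0558
5 False
t12.01 theta 5.09 corner(rail mm) [27.07  0.14 -0.57] y0 0.14 F(rail) [3.44 2.13 1.51] w0.0557
t12.11 theta 5.11 corner(rail mm) [27.1   0.1  -0.61] y0 0.10 F(rail) [2.35 1.87 1.35] w0.0559
```

View pics/z6.png

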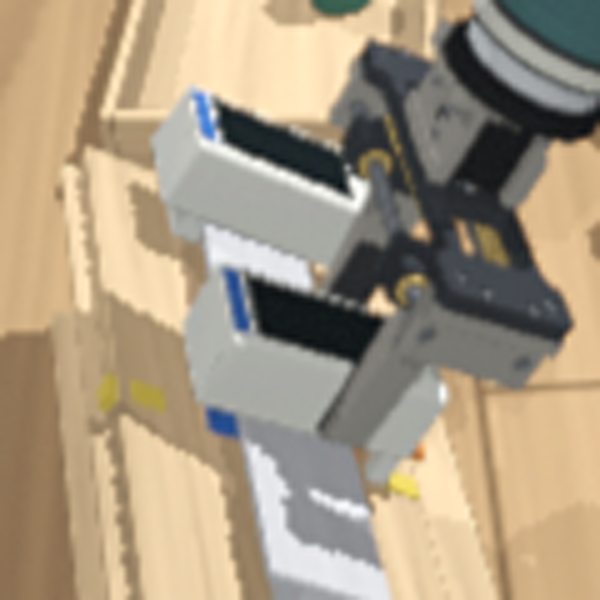

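```bash
python3 - <<'E'
from geo import *
g=np.array(json.load(open('g.json'))); e=np.array(json.load(open('e.json')))
def tp(th,x=28.2,dz=0): 
    pp,R=disp_pose(th,x,dz,px=30.5-4*np.sin(np.radians(th)),pz=-1.1*th/18); return tool(pp,R,g,FL)
for th,dz in((3.5,0),(2,0),(1,0),(0,0),(0,-1)):
    P,o=tp(th,dz=dz); r=ctrl.move_straight(P+e,o,speed=.02,force_limit=30); print(th,r); ctrl.sleep(.05); state(g)
    if r: break
ctrl.sleep(.2); state(g)
shot('side','side7')
im=load('side7')[0]; cv2.imwrite('pics/z7.png',cv2.resize(im[190:310,170:290],None,fx=5,fy=5,interpolation=cv2.INTER_CUBIC))
E
```

```text
3.5 False
t12.46 theta 3.51 corner(rail mm) [27.   -0.33 -1.24] y0 -0.34 F(rail) [ 1.62 -0.31 -1.63] w0.0556
2 False
t12.76 theta 2.01 corner(rail mm) [27.1  -0.42 -1.14] y0 -0.42 F(rail) [ 2.24  0.02 -0.37] w0.0557
1 False
t13.06 theta 0.99 corner(rail mm) [27.06 -0.32 -1.1 ] y0 -0.32 F(rail) [ 2.19 -0.15 -0.61] w0.0557
0 False
t13.36 theta 0.01 corner(rail mm) [27.03  0.09 -0.35] y0 0.10 F(rail) [3.69 0.07 3.02] w0.0564
0 False
t13.66 theta 0.08 corner(rail mm) [27.    0.11 -0.42] y0 0.11 F(rail) [ 4.58 -0.38  7.  ] w0.0560
t13.86 theta 0.08 corner(rail mm) [27.02  0.08 -0.44] y0 0.09 F(rail) [ 6.12 -0.67  6.4 ] w0.0560
```

View pics/z7.png

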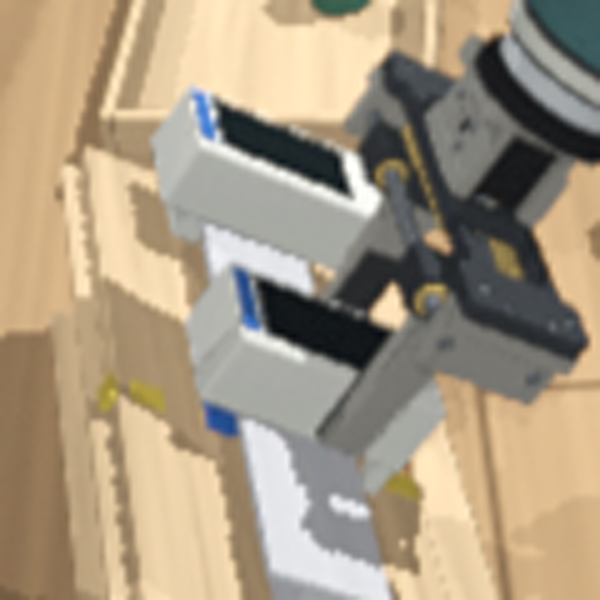

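```bash
python3 - <<'E'
from geo import *
g=np.array(json.load(open('g.json'))); e=np.array(json.load(open('e.json')))
def tp(th,x=28.2,dz=0): 
    pp,R=disp_pose(th,x,dz,px=30.5-4*np.sin(np.radians(th)),pz=-1.1*th/18); return tool(pp,R,g,FL)
for th,dz in((-1,-1.5),(-1,-3),):
    P,o=tp(th,dz=dz); r=ctrl.move_straight(P+e,o,speed=.02,force_limit=30); print(th,r); ctrl.sleep(.05); state(g)
    if r: break
# relax
P,o=tp(0,x=28.8,dz=0.5); r=ctrl.move_straight(P+e,o,speed=.03); ctrl.sleep(.15); ob,p,Rd=state(g)
ctrl.open(); ctrl.sleep(.1)
ob=ctrl.get_obs(); ctrl.move_straight(ob['tcp_pos']+ND*.11,None,speed=.2); ctrl.sleep(.15)
ob,_,_=state(g)
for n in('side','wrist','scene'): shot(n,n+'8')
im=load('side8')[0]; cv2.imwrite('pics/z8.png',cv2.resize(im[190:310,170:290],None,fx=5,fy=5,interpolation=cv2.INTER_CUBIC))
E
```

```text
-1 False
t14.21 theta -0.86 corner(rail mm) [27.    0.11  0.43] y0 0.11 F(rail) [ 7.61 -0.94 13.39] w0.0559
-1 False
t14.51 theta -0.76 corner(rail mm) [27.01  0.12  0.33] y0 0.12 F(rail) [10.   -1.51 17.75] w0.0557
t14.96 theta 0.03 corner(rail mm) [27.14 -0.08 -0.38] y0 -0.09 F(rail) [ 1.82 -0.35  2.54] w0.0556
t16.59 theta -0.16 corner(rail mm) [ 2.8040e+01 -6.0000e-02  1.0788e+02] y0 -0.05 F(rail) [0.62 0.55 0.5 ] w0.0919
```

View pics/z8.png

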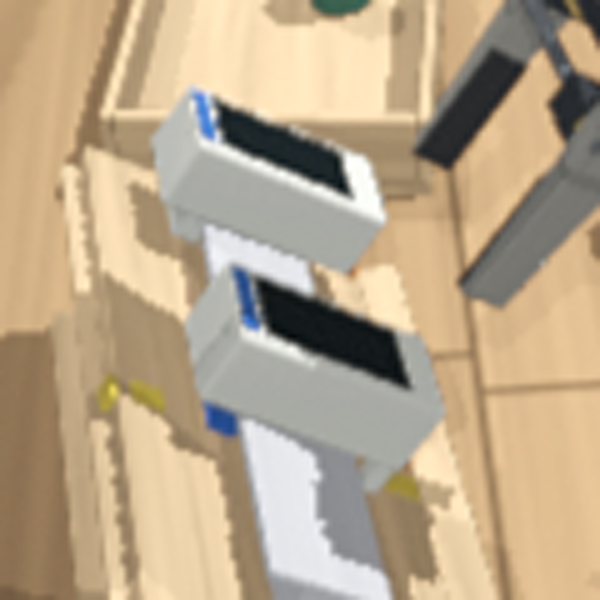

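View pics/wrist8.png

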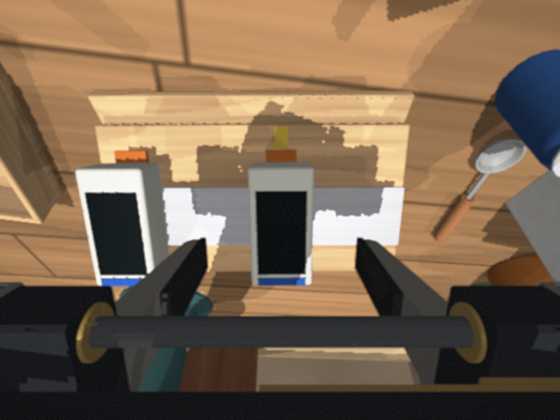

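The display is released. The wrist view shows it at (281,220) with its orange tab at (281,155), and the yellow mark just above at (281,135). I'll compare its plane with the neighbour's.

```bash
cat > chk.py <<'E'
import sys
from geo import *
from fit import plane
def chk(f,f2=None):
    im,d,c=load(f); v,u=np.mgrid[0:420,0:560]; uv=np.c_[u.ravel(),v.ravel()]; P=pts(d,c,uv)
    L=(P-T)@RR*1e3; H=cv2.cvtColor(im,cv2.COLOR_BGR2HSV).reshape(-1,3); val=d.ravel()>0
    for nm,y0 in(('disp',0),('neigh',-143.9)):
        k=val&(abs(L[:,2]-41)<8)&(abs(L[:,0])<52)&(abs(L[:,1]-y0)<25); m,n,r=plane(L[k]/1e3)
        z0=(m@n)/n[2]*1e3
        A=L[val&(abs(L[:,2]-41)<7)&(abs(L[:,0])<70)&(abs(L[:,1]-y0)<38)&((H[:,1]<60)|(H[:,2]<70)|((H[:,0]>100)&(H[:,0]<130)))]
        rect=cv2.minAreaRect(A[:,:2].astype(np.float32))
        og=val&(H[:,0]<14)&(H[:,1]>170)&(abs(L[:,1]-y0)<30)&(L[:,0]<-45)&(L[:,0]>-80)
        print(f,nm,'z at centre line %.2f tiltx %.2f tilty %.2f deg rms %.2f n%d'%(z0-(n[1]*y0/1e0)*0, -np.degrees(n[0]),np.degrees(n[1]),r*1e3,k.sum()),'mean',np.round(m*1e3,1),'rect',np.round(rect[0],2),np.round(rect[1],1),round(rect[2],2),'orange x',np.round(np.percentile(L[og][:,0],[5,50,95]),1) if og.any() else None, 'y',np.round(np.percentile(L[og][:,1],[2,98]),1) if og.any() else None)
    Y=val&(H[:,0]>=20)&(H[:,0]<38)&(H[:,1]>150)&(H[:,2]>70)&(L[:,2]<-15)&(abs(L[:,1])<15)&(abs(L[:,0])<90); print('mark y',np.percentile(L[Y][:,1],[2,98]) if Y.any() else None)
for f in sys.argv[1:]: chk(f)
E
python3 chk.py wrist8 side8
```

```text
wrist8 disp z at centre line 41.25 tiltx 0.84 tilty 0.08 deg rms 0.36 n6403 mean [-2.6 -0.  41.2] rect [-2.09 -0.01] [109.7  56. ] 0.37 orange x [-66.2 -62.3 -57.6] y [-14.   13.7]
wrist8 neigh z at centre line 40.43 tiltx 0.21 tilty 0.19 deg rms 0.37 n6240 mean [  -4.  -144.    40.9] rect [  -0.91 -144.26] [109.7  56.6] 0.13 orange x [-66.2 -61.6 -56.9] y [-157.7 -129.9]
mark y [-5.82496601  6.39378522]
side8 disp z at centre line 42.37 tiltx 0.80 tilty 0.18 deg rms 0.36 n492 mean [ 1.2  1.3 42.4] rect [-0.36 -0.19] [112.3  59.7] 0.42 orange x None y None
side8 neigh z at centre line 39.71 tiltx 0.52 tilty 0.83 deg rms 0.37 n398 mean [  -0.5 -142.1   41.8] rect [   0.52 -143.12] [111.7  59.1] 0.58 orange x None y None
mark y [-4.39828267  8.07995305]
```

Clicked, it looks centred: y is −0.0 against the mark's 0.3. It reads about 0.6° foot-down relative to the neighbour, so the lip end stands slightly proud. I'll press with closed fingertips, first at the foot end to confirm the click, then over the rail to bed it flush.

```bash
python3 - <<'E'
from geo import *
ctrl.grab(squeeze=20)
o=rpy(RR@FL)
def at(x,z): return T+RR@np.array([x,0,z])/1e3
def st(l):
    ob=ctrl.get_obs(); print(l,'t%.2f'%ob['clock'],np.round(RR.T@(ob['tcp_pos']-T)*1e3,2),'F',np.round(RR.T@ob['contact_force'],1),'w%.3f'%ob['gripper_width'])
for x,fl in((-47,13),(16,13)):
    ctrl.move_straight(at(x,62),o,speed=.15); ctrl.sleep(.15); st('above')
    r=ctrl.move_straight(at(x,50),o,speed=.02,force_limit=fl); st(('hit',x,r)); ctrl.sleep(.1); st('hold')
    ctrl.move_straight(at(x,64),o,speed=.08)
ctrl.move_straight(at(-11,150),o,speed=.25); ctrl.sleep(.15); st('end')
for n in('wrist','side','scene'): shot(n,n+'9')
E
python3 chk.py wrist9 side9
```

```text
above t18.91 [-47.02   0.3   63.52] F [-0.3  0.1  0.6] w0.000
('hit', -47, True) t19.43 [-48.93  -0.06  54.27] F [-1.3  0.4  4.4] w0.001
hold t19.52 [-4.900e+01 -5.000e-02  5.426e+01] F [-0.7  0.6  5.2] w0.000
above t20.52 [15.06 -0.45 61.59] F [-0.3  0.2 -0.3] w0.000
('hit', 16, True) t20.97 [ 1.701e+01 -2.000e-02  5.491e+01] F [ 1.7 -0.3  2.8] w0.000
hold t21.07 [17.04 -0.   54.87] F [ 3.2 -0.3  4.6] w0.000
end t21.99 [-10.09   0.15 147.94] F [ 0.   0.5 -0.7] w0.000
wrist9 disp z at centre line 41.02 tiltx 0.39 tilty 0.01 deg rms 0.37 n4064 mean [-18.    0.1  40.9] rect [-10.09  -0.22] [92.8 56.1] 0.19 orange x [-66.2 -62.2 -58.1] y [-13.7  13.6]
wrist9 neigh z at centre line 40.19 tiltx 0.16 tilty 0.28 deg rms 0.37 n5682 mean [  -2.6 -143.5   40.9] rect [  -0.92 -144.32] [ 56.2 109.8] 89.93 orange x [-66.3 -61.4 -57.3] y [-157.4 -129.9]
mark y [-6.0439067   5.77382082]
side9 disp z at centre line 41.95 tiltx 0.27 tilty 0.22 deg rms 0.39 n502 mean [ 2.   1.3 42. ] rect [ 0.05 -0.17] [112.1  60.6] 0.85 orange x None y None
side9 neigh z at centre line 39.55 tiltx 0.21 tilty 0.90 deg rms 0.37 n393 mean [   0.6 -142.6   41.8] rect [   1.83 -144.1 ] [110.1  61.3] 1.59 orange x None y None
mark y [-4.83402274  8.2525364 ]
```

View pics/wrist9.png

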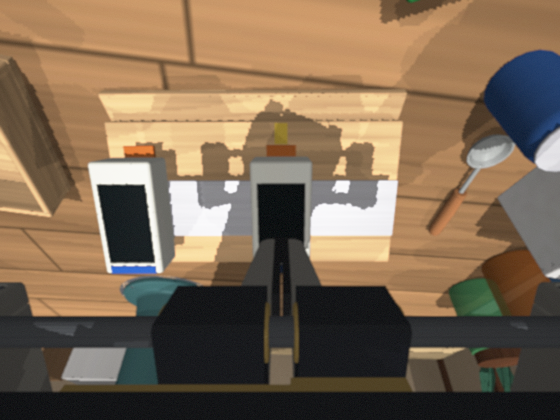

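```bash
python3 - <<'E'
from h import *
ctrl.finish_job(); print(ctrl.get_obs()['clock'])
E
```

```text
the job is handed in; nothing more can be done
the job is handed in; nothing more can be done
```

The display is on the rail at the yellow mark, screen outwards. I hooked it, rocked it down, let go, pressed it with closed fingertips and handed it in at about 22 s.

**Last checks:**
- **Centring:** its middle is within about 0.3 mm of the mark in the wrist view. The side camera read its edges about 1.5 to 2 mm off, but it was off by the same on everything.
- **Flush:** its screen height at the middle matches the neighbour's to about 0.2 mm, and its tilt matches to 0.2°. Before the final presses, the lip end stood about 0.6° proud.
- **Click:** the orange tab sticks out as far as the neighbour's, so the foot is at rest and I take it as clicked. I did not feel or measure the click itself. The foot-end press set off its 13 N force stop, but the reading then was only about 5 N. While still holding the display I had pushed it down to about 18 N.

**What disagreed:**
- It sits about 1 mm further down the slope than the neighbour. I expected about 0.5 mm from hanging on its hook.
- The hook met the rail's upper edge about 1.7 mm further down the slope than I had measured.

I went near none of the tins, jar, bowl, scoop or box except the small green tin, which the gripper cleared by over 15 mm by my estimate. I did not compare before-and-after pictures to confirm they stayed put.

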